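Let the test ram down by putting the lift lever in float

TASK

Let the weight on the test ram down: slide the lever lock fully over to free the levers, then push the lever of the valve section that has the float detent forward, through the stiff detent, until it clicks into its float notch and stays there by itself. Ease it in without ramming it against the end stop behind the notch, leave the other lever in neutral, do not knock the gauge panel or the small things standing about, and let the weight sink all the way.

Things in the scene. Friction and masses are not known exactly. Their poses are not given: they have to be found in the camera images.
- test_stand: Bench stand, fixed: dark steel base plate (x -105 to 130, y -145 to 200 mm, 12 mm thick) with two grey valve sections at y = -33 and +33 mm (which is which varies), a lock slide, a gauge panel and an upright ram with a round weight (x -30, y 155). Origin on the bench under the middle of the valve; x axis = forward, the way levers are pushed (away from the robot at yaw 0), y left, z up.
- gauge_panel: Grey box with two dial gauges, 62 (x) x 200 (y) x 98 (z) mm, over the forward end of the levers' stroke, not to be knocked. Origin: centre of its underside, 278 mm above the bench; axes as the stand's. Its front is 21 mm forward of the levers' pins, gauges 12 mm prouder. A tool pointing straight down strikes it before float; one leaning back 25 to 40 degrees (fingers forward and down) clears it.
- lift_section: The grey valve section with the float detent, 80 x 64 x 62 mm, and the lift lever it carries; origin under its middle, on the base plate, axes as the stand's. It is the section with an aluminium spring barrel, 22 mm in diameter, 52 mm long, lying along x on top of it and pointing at the lever; the other has none. Pushing or squeezing it or its lever with over 50 N counts as ramming.
- lift_pivot (a point): Centre of the hinge pin (along the stand's y, 100 mm above the bench) of the lift lever, the lever of the section with the float detent, 55 mm forward of that section's middle. The other lever's pin is 66 mm to the side of it.
- lift_knob (a point): Centre of the black ball knob, 32 mm in diameter, on the lift lever, 115 mm from the pivot pin. The lever's steel shaft under it is 10 mm in diameter.
- tilt_knob (a point): Centre of the same knob on the other lever (tilt lever), the same size, on the section without the barrel. Leave it in neutral.
- lift_lever (a joint): Lift lever angle (rad), grows as the knob goes forward. 0: neutral, lever leaning 0.15 rad back towards the robot. To 0.31 only spring-centred (to 3 N at the knob; springs back). There a sprung ball bars it like a stop: about 11 to 16 N at the knob takes it over; past 0.41 it snaps by itself into the float notch at about 0.49 and stays there when let go. Hard end stop at 0.53.
- tilt_lever (a joint): Angle of the tilt lever (rad), 0 = neutral, growing as its knob goes forward; spring-centred.
- lock_tab (a point): Centre of the upright push tab, a steel plate 30 (x) x 6 (y) x 36 (z) mm with a black disc on its outer (-y) face, at the right (-y) end of the lock slide, about 160 mm above the bench. The slide is a flat steel comb whose two teeth stop both lever shafts at about 0.1 rad; pushing the tab to the left (the stand's +y) until it stops, 33 mm, brings its gaps before the levers.
- lock_slide (a joint): Travel of the lock slide (m): 0 = levers locked, 0.033 = fully over, levers free. It drags with about 3 N and stays where it is left.
- ram (a joint): How far the ram with its weight has sunk (m): 0 = up, 0.055 = all the way down. It cannot sink until the lift lever is in float, then sinks by its own weight in 1.5 to 4 s; it need not be touched.
- hex_bolt_mid (a point): Loose bolt, 52 mm high, standing on its head on the base plate near its front left; the point is half-way up. To be left standing.
- oil_can_mid (a point): Loose copper oil can, 64 mm in diameter, 125 mm high with its spout, right of the stand; the point is the middle of its body, 29 mm up. To be left standing.
- glue_bottle_mid (a point): Loose small brown bottle, 36 mm in diameter, 75 mm high, right of the stand; the point is half-way up. To be left standing.

How it is judged:
By the outcome, as a careful person would: the job done as asked, in the order asked, and still so for the second after the job is handed in, with the robot touching nothing.
It also fails if it takes over 51 s, if anything falls off the work surface, if the arm or the gripper's body presses on something with over 40 N, if the wrist force passes 120 N, or if a joint passes its speed limit or range.

ROBOT

A 6-joint arm with a two-finger parallel gripper is mounted at the origin on a cart in front of the work surface, level with it; the furniture and walls round the work are solid. World frame = base frame: x ahead of the robot, y to its left, z up, the work surface at z = 0. Lengths are in m, angles in rad, forces in N, time in s.
With the tool pointing down it reaches from about 0.3 to 0.875 m from the base axis. Payload 6.4 kg.
Tool frame: the origin (TCP) lies midway between the tips of the shut fingers; the grasp point (between the pads) lies 19 mm behind it; z points along the fingers, y is the direction in which the jaws open and shut (so a half turn about z gives the same grasp; the last joint's range is limited). The gripper opens to 85 mm and grips with 20 to 120 N. Pads are 22 mm wide; open, the fingers measure 114 mm over their backs; the gripper's body (76 mm by 85 mm) begins 54 mm behind the grasp point. The pads swing forward as they close: fully open they stand 13 mm farther back than shut.
Start: joints at [-1.474, 0.181, 1.607, -0, 1.354, -0.206], TCP at [0.171, -0.549, 0.231] pointing down, gripper open.
Joint ranges: [-2.99, 2.99], [-0.89, 2.07], [0.3, 2.58], [-1.14, 4.28], [0, 2.63], [-3.12, 3.12]. Speed limits (rad/s): [2.57, 2.57, 3.01, 3.14, 3.14, 3.14].

INTERFACE

Orientations are given as a unit quaternion [w, x, y, z].
In Python, from bench import telemetry, imaging, ctrl gives the robot as it stands.
- The arm moves only by the shell command python3 -m pendant 'ROWS' [OPENING]. ROWS is JSON, a list that holds one entry, the list of rows, each a list of 6 numbers: the shift along the tool's x, y, z in units of 200 mm (1.0 is 200 mm), then the turn, a rotation vector about the tool's x, y, z in units of pi rad (1.0 is pi rad). In form: [[[tx, ty, tz, rx, ry, rz], ...]]. A call has 1 to 12 rows; each row shifts and turns the pose as measured when the row begins, along the tool's axes as they then stand; what a row does not reach is not made up. A row lasts 1/8 s, in which the tool goes at most 62.5 mm and 10.7 degrees, less where a joint would pass 70% of its speed; a pose out of reach is approached as far as the arm can. A call with a number of a shift or a turn outside -1 to 1 is refused whole. A call with a gripper value outside its range is refused whole. OPENING is the closure, from 0 (fully open) to 1 (shut), set as the call begins (- or left out, the last holds). The fingers move at their own pace and stop on an object; the grip force is fixed at half the most. Time passes only in rows, so rows that do not move let the fingers close. It gives the time, the measured TCP pose, the force and the opening at its end, in the units of the state.
- telemetry.get_obs(): the state, without advancing time (a new reading comes with each control period).
- imaging.camera(name): name is "side" or "top"; returns a dict with "pixels" (400x640x3 uint8, blue, green, red), "vfov" (degrees; the focal length in pixels is half the picture's height over the tangent of half this angle, whatever the lens; pixels are square), "cx", "cy" (the principal point, pixels), "distortion" ([k1, k2, p1, p2, k3] as OpenCV has them; the pictures are not rectified), "R" (3x3) and "t" (3): a world point X has camera coordinates R X + t. Camera axes: x right, y down, z forward; pixel columns grow to the right and rows downward; lengths in m; the calibration is good to about 2 mm. A picture is of the moment at which its call begins. There is no depth.
- ctrl.hand_in(): hands the job in, once; it reports no verdict.
The state is a dict: "time_s": time; "q": joint angles; "dq": joint speeds; "joint_efforts": joint torques, N m; "eef_pos": TCP position; "eef_rot": TCP orientation; "wrist_force": force on the tool from outside, world axes, zero at the start; "torque": the same for the moment, N m; "opening": opening from 0.0 (shut) to 1.0 (fully open).
Only numpy, scipy, OpenCV 4.12 (cv2) and the standard library are available. Lean on these libraries where they do the work, as an engineer would, in place of code of your own. Each camera call takes 0.05 s, during which the arm holds its last target.

## Working session

There is one attempt and no reset: what is moved stays moved. The work goes in short steps, Python scripts to look and compute and a shell command to move; the robot and the scene stay as the last step left them, time stands still between calls to the robot, and variables do not carry over. Pictures are saved under pics/ and viewed, and the job is handed in when it is done.

```bash
mkdir -p pics; ls; python3 - <<'E'
from bench import telemetry, imaging
import cv2, numpy as np
o=telemetry.get_obs(); print(o)
for n in ("side","top"):
    c=imaging.camera(n); cv2.imwrite(f"pics/{n}0.png",c["pixels"]); 
    print({k:v for k,v in c.items() if k!="pixels"})
    np.savez(f"{n}0.npz",**c)
E
```

```text
pics
{'time_s': 0.0, 'q': array([-1.47431323e+00,  1.81572011e-01,  1.60799182e+00,  6.05044247e-06,
        1.35377259e+00, -2.06304189e-01]), 'dq': array([-8.60883029e-04, -9.10474347e-06,  1.13352782e-03,  1.45009612e-03,
       -3.39193792e-04,  1.59833093e-03]), 'joint_efforts': array([-1.03227380e-04, -4.44862354e+01, -3.51340699e+01, -4.02224859e-04,
        8.85483547e-03,  2.34084018e-05]), 'eef_pos': array([ 0.17141786, -0.54829052,  0.23037454]), 'eef_rot': array([-8.70409206e-04,  9.88561577e-01,  1.50815278e-01,  5.08008847e-05]), 'wrist_force': array([ 0.67675593, -0.11754658,  0.49880337]), 'torque': array([0.03194505, 0.00737235, 0.03002683]), 'opening': 0.9981874473680412}
{'vfov': 57.53217463246211, 'cx': 321.48087712598, 'cy': 196.80754064516893, 'distortion': array([0.00643223, 0.        , 0.        , 0.        , 0.        ]), 'R': array([[ 0.99665171,  0.08148119,  0.00679537],
       [ 0.04241044, -0.44411234, -0.89496681],
       [-0.06990505,  0.8922584 , -0.44608097]]), 't': array([-0.55300261,  0.16385406,  0.92982415])}
{'vfov': 56.816391263225036, 'cx': 321.10674000115574, 'cy': 198.10134329414987, 'distortion': array([0.02530088, 0.        , 0.        , 0.        , 0.        ]), 'R': array([[ 0.02892769, -0.99895212,  0.03546631],
       [-0.99592872, -0.03183436, -0.08433595],
       [ 0.08537662, -0.03288227, -0.995806  ]]), 't': array([0.04972334, 0.58581062, 0.98163986])}
```

View pics/side0.png

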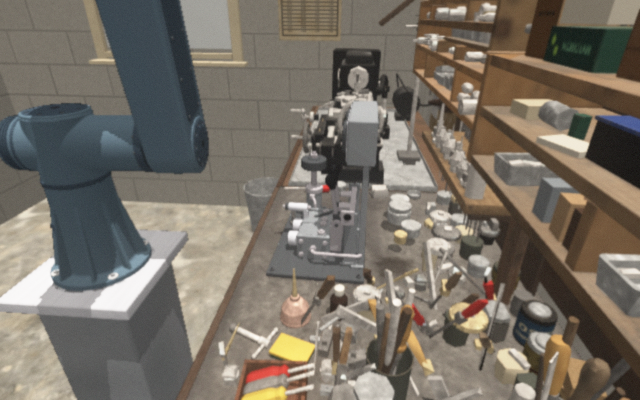

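View pics/top0.png

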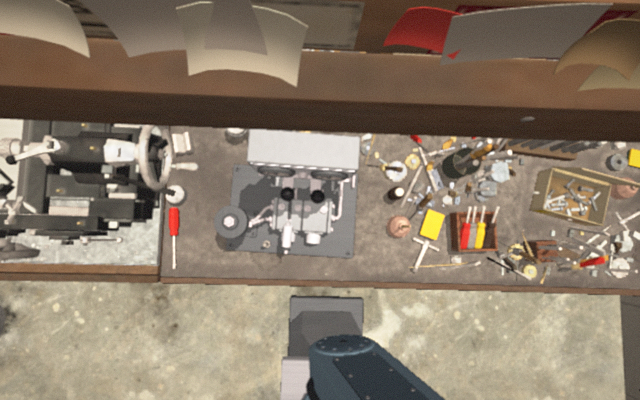

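```bash
python3 - <<'E'
import cv2, numpy as np
def crop(n,x0,y0,x1,y1,s,out):
    im=np.load(f"{n}0.npz")["pixels"][y0:y1,x0:x1]
    im=cv2.resize(im,None,fx=s,fy=s,interpolation=cv2.INTER_CUBIC)
    for u in range((x0+9)//10*10,x1,10):
        cv2.line(im,((u-x0)*s,0),((u-x0)*s,6 if u%50 else 15),(0,255,255),1)
        if u%20==0: cv2.putText(im,str(u),((u-x0)*s,25),0,.4,(0,255,255),1)
    for v in range((y0+9)//10*10,y1,10):
        cv2.line(im,(0,(v-y0)*s),(6,(v-y0)*s),(0,255,255),1)
        if v%20==0: cv2.putText(im,str(v),(8,(v-y0)*s+4),0,.4,(0,255,255),1)
    cv2.imwrite(out,im)
crop("top",205,125,365,265,5,"pics/t1.png".replace("t1","top_c1"))
crop("side",255,90,395,290,3,"pics/side_c1.png")
crop("side",265,170,375,280,5,"pics/side_c2.png")
E
```

```text
(no output)
```

View pics/top_c1.png

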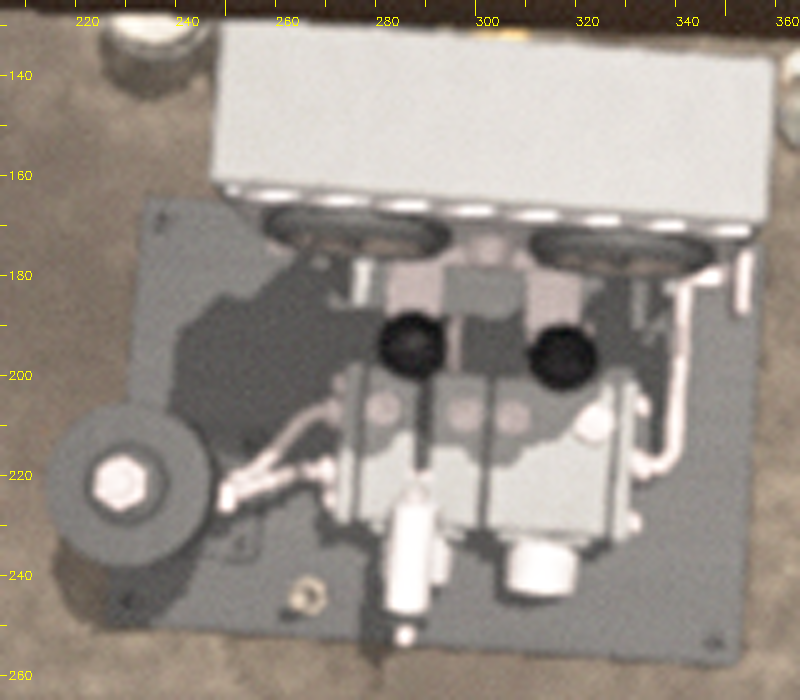

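View pics/side_c1.png

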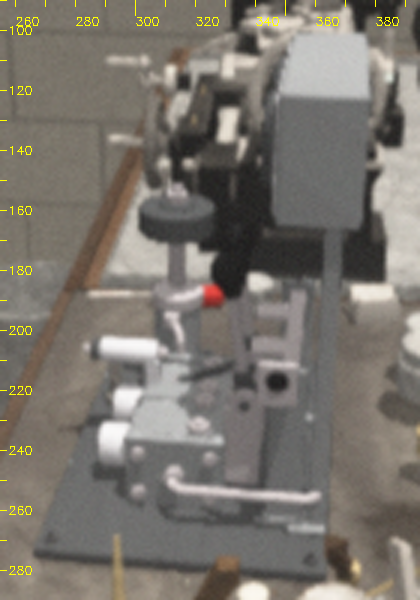

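View pics/side_c2.png

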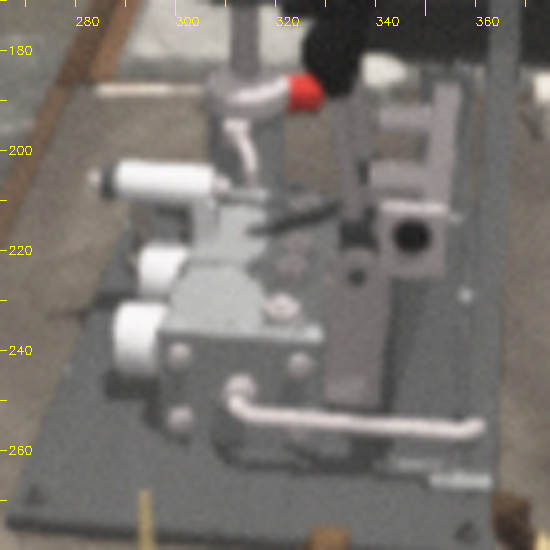

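```bash
cat > h.py <<'E'
import numpy as np, cv2
from scipy.optimize import least_squares
from scipy.spatial.transform import Rotation as Ro
C={n:dict(np.load(f"{n}0.npz")) for n in("side","top")}
def K(c):
    f=200/np.tan(np.radians(c["vfov"])/2); return np.array([[f,0,c["cx"]],[0,f,c["cy"]],[0,0,1.]])
def proj(n,X):
    c=C[n]; return cv2.projectPoints(np.atleast_2d(np.float64(X)),cv2.Rodrigues(c["R"])[0],c["t"],K(c),c["distortion"])[0].reshape(-1,2)
def ray(n,uv):
    c=C[n]; p=cv2.undistortPoints(np.float64([[uv]]),K(c),c["distortion"]).ravel()
    d=c["R"].T@np.array([p[0],p[1],1]); return -c["R"].T@c["t"], d/np.linalg.norm(d)
def onz(n,uv,z):
    o,d=ray(n,uv); return o+d*(z-o[2])/d[2]
def tri(a,b):
    o1,d1=ray("side",a);o2,d2=ray("top",b)
    s=np.linalg.lstsq(np.c_[d1,-d2],o2-o1,rcond=None)[0]
    p,q=o1+s[0]*d1,o2+s[1]*d2; return (p+q)/2,np.linalg.norm(p-q)
def W(p,P):
    P=np.atleast_2d(P); c,s=np.cos(p[2]),np.sin(p[2])
    return np.c_[p[0]+c*P[:,0]-s*P[:,1],p[1]+s*P[:,0]+c*P[:,1],P[:,2]]
E
python3 - <<'E'
from h import *
np.set_printoptions(precision=4,suppress=True)
obs=[("top",(227,250),(-.105,.2,.012)),("top",(353,257.6),(-.105,-.145,.012)),("top",(235,165),(.13,.2,.012)),
("top",(287.3,194),(.0378,.033,.2137)),("top",(317.5,196.5),(.0378,-.033,.2137)),
("side",(331,180),(.0378,-.033,.2137)),("side",(267,273),(-.105,-.145,.012)),("side",(363,281.5),(.13,-.145,.012))]
f=lambda p:np.concatenate([proj(n,W(p,X))[0]-uv for n,uv,X in obs])
r=least_squares(f,[.55,0,0],loss="soft_l1");print(r.x,np.degrees(r.x[2]));print(r.fun.reshape(-1,2))
p=r.x; np.save("pose.npy",p)
inv=lambda X:(lambda c,s,d:(c*d[0]+s*d[1],-s*d[0]+c*d[1],X[2]))(np.cos(p[2]),np.sin(p[2]),X-np.r_[p[:2],0])
print("tab at z=.16",[inv(onz("side",(346,217),z)) for z in (.15,.16,.17)])
print("knobs",W(p,[(.0378,.033,.2137),(.0378,-.033,.2137)]))
for z in (.029,): print("can", onz("side",(294,311),z), onz("top",(399,226),z))
print("bottle",onz("side",(339,298),.0375),onz("top",(396,193),.07))
print("bolt",onz("top",(266,244),.045))
# float knob
for a in (0,.31,.41,.49): 
    t=a-.15; print(a,W(p,[(.055+.115*np.sin(t),.033,.1+.115*np.cos(t))]))
E
```

```text
[ 0.5341  0.1154 -0.0368] -2.108602201444221
[[-1.1144  0.1062]
 [ 0.4512  0.5915]
 [-1.5395 -1.0531]
 [ 0.601   0.6025]
 [ 0.3523  0.1618]
 [ 0.5024  0.3343]
 [-0.9195  0.0703]
 [ 1.8125 -0.3267]]
tab at z=.16 [(np.float64(0.0781099503262722), np.float64(-0.0924438110215693), np.float64(0.15000000000000002)), (np.float64(0.07876834397012361), np.float64(-0.11006239771175774), np.float64(0.16000000000000003)), (np.float64(0.07942673761397503), np.float64(-0.12768098440194595), np.float64(0.17000000000000004))]
knobs [[0.5731 0.147  0.2137]
 [0.5707 0.0811 0.2137]]
can [ 0.512  -0.1608  0.029 ] [ 0.5146 -0.1452  0.029 ]
bottle [ 0.6014 -0.1243  0.0375] [ 0.5997 -0.1263  0.07  ]
bolt [0.4571 0.209  0.045 ]
0 [[0.5731 0.147  0.2137]]
0.31 [[0.6086 0.1457 0.2135]]
0.41 [[0.6199 0.1453 0.2111]]
0.49 [[0.6286 0.145  0.2084]]
```

```bash
python3 - <<'E'
import cv2, numpy as np
im=np.load("side0.npz")["pixels"][250:350,265:365]; cv2.imwrite("pics/side_c3.png",cv2.resize(im,None,fx=6,fy=6,interpolation=2))
im=np.load("top0.npz")["pixels"][170:250,340:440]; cv2.imwrite("pics/top_c3.png",cv2.resize(im,None,fx=6,fy=6,interpolation=2))
E
```

```text
(no output)
```

View pics/side_c3.png

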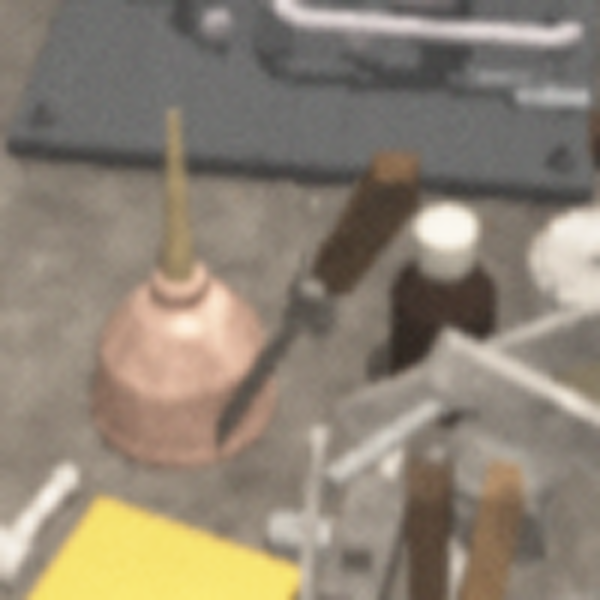

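View pics/top_c3.png

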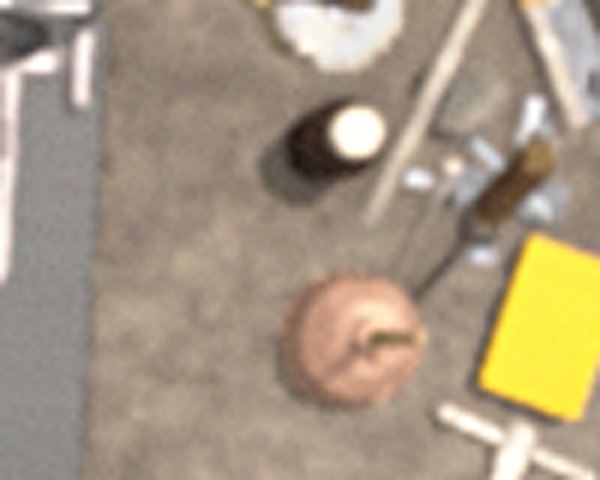

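```bash
cat >> h.py <<'E'
def pose_now():
    from bench import telemetry
    o=telemetry.get_obs(); q=o["eef_rot"]; return o,np.array(o["eef_pos"]),Ro.from_quat(q,scalar_first=True)
P=np.load("pose.npy")
RS=Ro.from_euler("z",P[2])
def inv(X): return RS.inv().apply(np.asarray(X)-np.r_[P[:2],0])
def tgt_rot(z,xref=(1,0,0)):   # stand-frame dir
    z=np.array(z,float);z/=np.linalg.norm(z);x=np.array(xref,float);x-=x@z*z;x/=np.linalg.norm(x)
    return RS*Ro.from_matrix(np.c_[x,np.cross(z,x),z])
def plan(ps,R,n=None,nd=3,st=None):
    "ps stand-frame target"
    o,p,r=pose_now() if st is None else (None,)+st
    T=W(P,ps)[0]; dr=(r.inv()*R).as_rotvec()
    m=max(np.linalg.norm(T-p)/.055,np.linalg.norm(dr)/np.radians(9))
    n=n or int(np.ceil(m)); print("n",n,"dist",np.linalg.norm(T-p),"ang",np.degrees(np.linalg.norm(dr)))
    rows=[]
    for i in range(n):
        ri=r*Ro.from_rotvec(dr*i/n)
        rows.append([round(float(v),nd)+0.0 for v in np.r_[ri.inv().apply((T-p)/n)/.2,dr/n/np.pi]])
    for a in rows: print(a,end=",")
    print(); return T,R
def stat():
    o,p,r=pose_now()
    np.set_printoptions(precision=4,suppress=True)
    print("t",o["time_s"],"stand",inv(p),"z",RS.inv().apply(r.apply([0,0,1])),"x",RS.inv().apply(r.apply([1,0,0])),"F",o["wrist_force"],"op",o["opening"],"q",o["q"])
E
python3 - <<'E'
from h import *
stat(); print("panel/tab proj top:",proj("top",W(P,[(.0785,-.11,.16),(.0785,-.11,.178)])))
R=tgt_rot((.35,.55,-.76))
s=plan((-.1,-.32,.42),Ro.from_quat([0,.98856,.1508,0],scalar_first=True),st=None)
print(); s=plan((0.05,-.22,.25),R,st=s)
E
```

```text
t 0.1 stand [-0.338  -0.6767  0.2305] z [-0.0002  0.0016 -1.    ] x [0.9429 0.3331 0.0003] F [ 0.1908 -0.1949 -0.5311] op 1.001358980877807 q [-1.4743  0.1815  1.6079  0.      1.3538 -0.2063]
panel/tab proj top: [[350.8829 183.7881]
 [351.7825 182.8326]]
n 9 dist 0.4688342507429304 ang 0.09079347413471406
[0.191, -0.143, -0.105, 0.0, 0.0, 0.0],[0.191, -0.143, -0.105, 0.0, 0.0, 0.0],[0.191, -0.143, -0.105, 0.0, 0.0, 0.0],[0.191, -0.143, -0.105, 0.0, 0.0, 0.0],[0.191, -0.143, -0.105, 0.0, 0.0, 0.0],[0.191, -0.143, -0.105, 0.0, 0.0, 0.0],[0.191, -0.143, -0.105, 0.0, 0.0, 0.0],[0.191, -0.143, -0.105, 0.0, 0.0, 0.0],[0.191, -0.143, -0.105, 0.0, 0.0, 0.0],

n 6 dist 0.24779023386727733 ang 48.00845183791861
[0.146, -0.037, 0.142, 0.03, 0.024, 0.023],[0.132, -0.033, 0.155, 0.03, 0.024, 0.023],[0.118, -0.027, 0.167, 0.03, 0.024, 0.023],[0.103, -0.019, 0.178, 0.03, 0.024, 0.023],[0.088, -0.009, 0.186, 0.03, 0.024, 0.023],[0.074, 0.002, 0.193, 0.03, 0.024, 0.023],
```

```bash
python3 -m pendant '[[[0.19,-0.14,-0.2,0,0,0],[0.19,-0.14,-0.2,0,0,0],[0.19,-0.14,-0.14,0,0,0],[0.19,-0.14,-0.1,0,0,0],[0.19,-0.14,-0.1,0,0,0],[0.19,-0.14,-0.1,0,0,0],[0.19,-0.14,-0.1,0,0,0],[0.19,-0.14,0,0,0,0],[0.19,-0.14,0,0,0,0]]]' 1
python3 - <<'E'
from h import *
stat();print(tri((346,217),(353.4,182)),inv(tri((346,217),(353.4,182))[0]))
plan((0.04,-.24,.25),tgt_rot((.35,.55,-.76)))
E
```

```text
time_s: 1.23
eef_pos: [0.4282, -0.1971, 0.4228]
eef_rot: [-0.005, 0.989, 0.147, 0.001]
wrist_force: [-0.1, -0.0, -0.5]
opening: -0.002
t 1.225 stand [-0.0943 -0.3163  0.4228] z [ 0.0003  0.0097 -1.    ] x [0.9453 0.3262 0.0035] F [-0.1209 -0.0283 -0.5494] op -0.0018340086442330242 q [-0.6895 -0.1464  1.5626  0.008   1.731   0.587 ]
(array([ 0.6107, -0.0029,  0.1634]), np.float64(0.0037393164402382308)) [ 0.0808 -0.1155  0.1634]
n 6 dist 0.23178284487448023 ang 47.340893915728934
[0.126, -0.022, 0.145, 0.029, 0.024, 0.023],[0.114, -0.017, 0.155, 0.029, 0.024, 0.023],[0.101, -0.01, 0.165, 0.029, 0.024, 0.023],[0.088, -0.001, 0.172, 0.029, 0.024, 0.023],[0.075, 0.009, 0.178, 0.029, 0.024, 0.023],[0.063, 0.02, 0.182, 0.029, 0.024, 0.023],
```

```bash
python3 -m pendant '[[[0.126,-0.022,0.145,0.029,0.024,0.023],[0.114,-0.017,0.155,0.029,0.024,0.023],[0.1,-0.01,0.165,0.029,0.024,0.023],[0.088,0,0.17,0.029,0.024,0.023],[0.075,0.01,0.178,0.029,0.024,0.023],[0.063,0.02,0.18,0.029,0.024,0.023]]]'
python3 - <<'E'
from h import *
stat()
plan((0.074,-.175,.155),tgt_rot((.35,.55,-.76)))
from bench import imaging
import cv2
for n in("side","top"):
    c=imaging.camera(n)["pixels"]; 
    c=c[90:330,230:430] if n=="side" else c[110:290,200:440]
    cv2.imwrite(f"pics/{n}1.png",cv2.resize(c,None,fx=2.5,fy=2.5,interpolation=2))
E
```

```text
time_s: 1.98
eef_pos: [0.574, -0.1194, 0.2509]
eef_rot: [-0.307, 0.931, -0.076, 0.185]
wrist_force: [-0.2, -0.7, 0.5]
opening: -0.001
t 1.975 stand [ 0.0485 -0.2332  0.2509] z [ 0.3705  0.5563 -0.7438] x [ 0.9288 -0.2213  0.2972] F [-0.1901 -0.6986  0.5078] op -0.0006631285460591252 q [-0.7982  0.1597  1.7636  0.7284  1.4219  0.7467]
n 3 dist 0.11506755500722474 ang 1.562644532281429
[-0.029, 0.018, 0.189, -0.002, -0.002, -0.001],[-0.028, 0.017, 0.189, -0.002, -0.002, -0.001],[-0.027, 0.016, 0.189, -0.002, -0.002, -0.001],
```

View pics/side1.png

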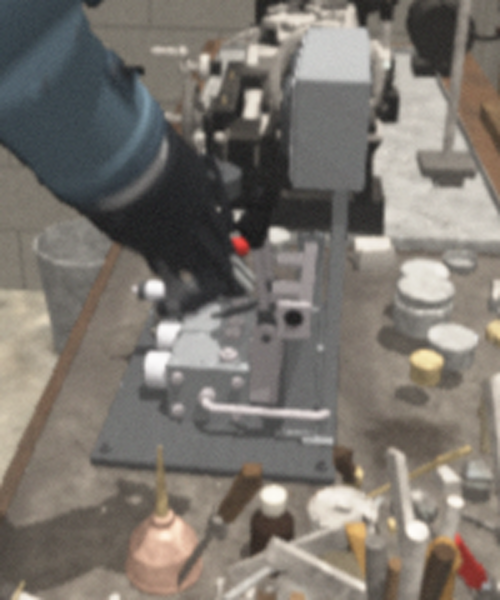

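View pics/top1.png

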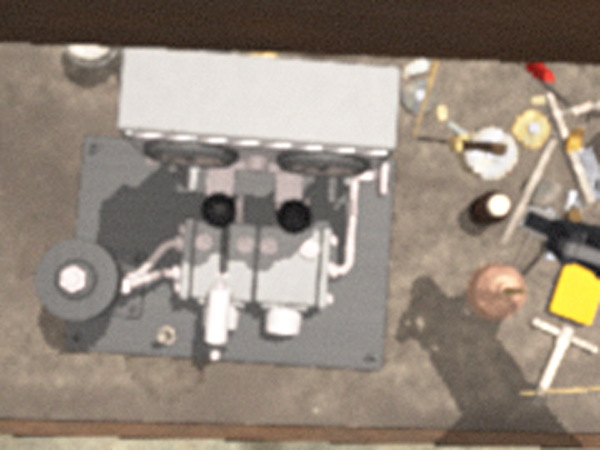

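```bash
python3 - <<'E'
from h import *
X=W(P,(.0485,-.2332,.2509)); print(proj("side",X),proj("top",X))
E
python3 -m pendant '[[[-0.028,0.017,0.19,0,0,0],[-0.028,0.017,0.19,0,0,0],[-0.027,0.016,0.19,0,0,0]]]'
python3 - <<'E'
from h import *
stat()
plan((0.074,-.14,.152),tgt_rot((.35,.55,-.76)))
from bench import imaging
import cv2
for n in("side","top"):
    c=imaging.camera(n)["pixels"]; 
    c=c[130:300,240:400] if n=="side" else c[130:270,260:440]
    cv2.imwrite(f"pics/{n}2.png",cv2.resize(c,None,fx=3.5,fy=3.5,interpolation=2))
E
```

```text
[[327.49565025 205.85714207]] [[412.89422144 196.57156355]]
time_s: 2.45
eef_pos: [0.6017, -0.0626, 0.1539]
eef_rot: [-0.303, 0.932, -0.074, 0.183]
wrist_force: [0.8, 0.6, 0.4]
opening: -0.003
t 2.45 stand [ 0.0741 -0.1754  0.1539] z [ 0.3657  0.5525 -0.749 ] x [ 0.9307 -0.2145  0.2962] F [0.7708 0.5776 0.4229] op -0.0028495570868878584 q [-0.6782  0.2891  1.8289  0.7872  1.2051  0.6872]
n 1 dist 0.035487654323731986 ang 1.106233077390238
[-0.041, -0.137, 0.105, -0.003, -0.006, 0.0],
```

View pics/side2.png

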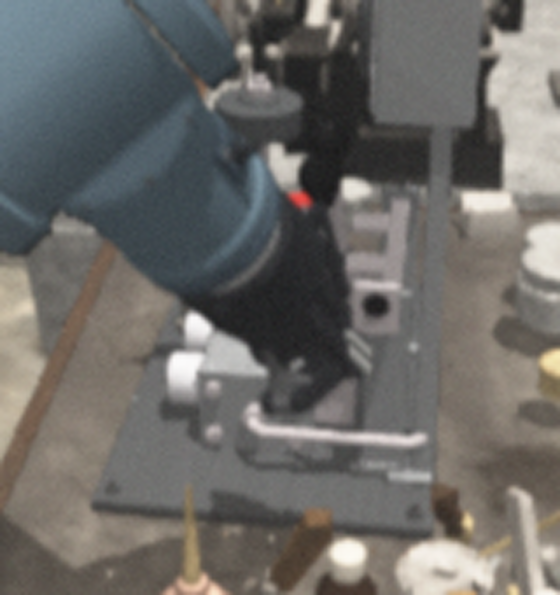

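View pics/top2.png

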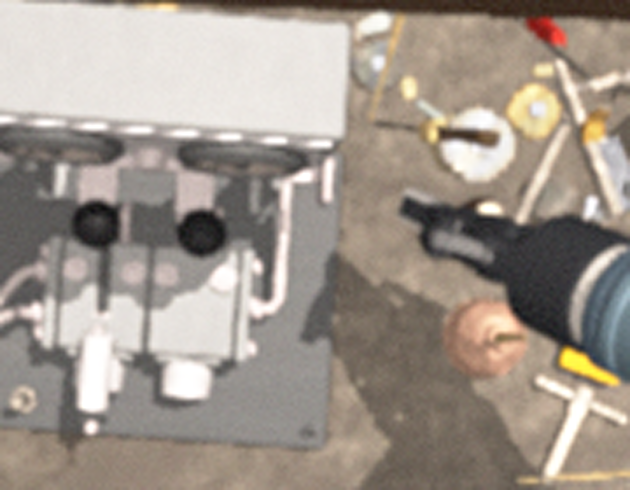

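```bash
python3 - <<'E'
from h import *
X=W(P,[(.0741,-.1754,.1539),(.081,-.115,.163),(.081,-.115,.181)]); print(proj("side",X),proj("top",X))
plan((0.081,-.145,.155),tgt_rot((.35,.55,-.76)))
E
```

```text
[[341.84860033 234.72105282]
 [346.92148584 216.9820962 ]
 [347.23064073 209.88516276]] [[377.78916788 187.83580638]
 [353.2041719  182.72784379]
 [354.15531544 181.74702876]]
n 1 dist 0.029379752928795688 ang 0.9572416986826348
[0.019, -0.122, 0.079, -0.004, -0.003, -0.001],
```

```bash
python3 -m pendant '[[[0.012,-0.061,0.04,0,0,0],[0.01,-0.061,0.04,0,0,0]]]'
python3 - <<'E'
from h import *
stat()
R0=pose_now()[2]
plan((0.081,-.078,.157),R0,n=8)
E
```

```text
time_s: 2.8
eef_pos: [0.6121, -0.0335, 0.1585]
eef_rot: [-0.304, 0.932, -0.073, 0.181]
wrist_force: [-0.6, 0.5, -0.2]
opening: 0.003
t 2.8 stand [ 0.0834 -0.1459  0.1585] z [ 0.3623  0.5544 -0.7492] x [ 0.932  -0.2123  0.2936] F [-0.5575  0.4639 -0.179 ] op 0.003167609925221106 q [-0.6211  0.2787  1.8305  0.7986  1.1798  0.7312]
n 8 dist 0.06798543312689559 ang 0.0
[-0.011, -0.034, 0.024, 0.0, 0.0, 0.0],[-0.011, -0.034, 0.024, 0.0, 0.0, 0.0],[-0.011, -0.034, 0.024, 0.0, 0.0, 0.0],[-0.011, -0.034, 0.024, 0.0, 0.0, 0.0],[-0.011, -0.034, 0.024, 0.0, 0.0, 0.0],[-0.011, -0.034, 0.024, 0.0, 0.0, 0.0],[-0.011, -0.034, 0.024, 0.0, 0.0, 0.0],[-0.011, -0.034, 0.024, 0.0, 0.0, 0.0],
```

```bash
python3 -m pendant '[[[-0.011,-0.034,0.024,0,0,0],[-0.011,-0.034,0.024,0,0,0],[-0.011,-0.034,0.024,0,0,0],[-0.011,-0.034,0.024,0,0,0]]]'
python3 - <<'E'
from h import *
stat()
from bench import imaging
import cv2
for n in("side","top"):
    c=imaging.camera(n)["pixels"]; 
    c=c[150:270,280:400] if n=="side" else c[150:250,270:410]
    cv2.imwrite(f"pics/{n}3.png",cv2.resize(c,None,fx=5,fy=5,interpolation=2))
E
```

```text
time_s: 3.3
eef_pos: [0.614, 0.0012, 0.161]
eef_rot: [-0.302, 0.933, -0.072, 0.184]
wrist_force: [0.0, -3.9, 0.3]
opening: 0.001
t 3.3 stand [ 0.084  -0.1112  0.161 ] z [ 0.3672  0.5499 -0.7501] x [ 0.9301 -0.2112  0.3004] F [ 0.0488 -3.9307  0.3179] op 0.0006813991498334823 q [-0.562   0.2495  1.8613  0.8151  1.1355  0.763 ]
```

View pics/side3.png

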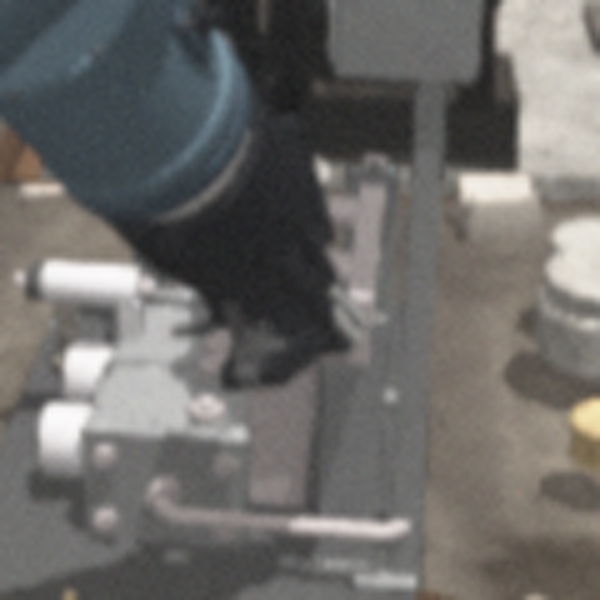

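View pics/top3.png

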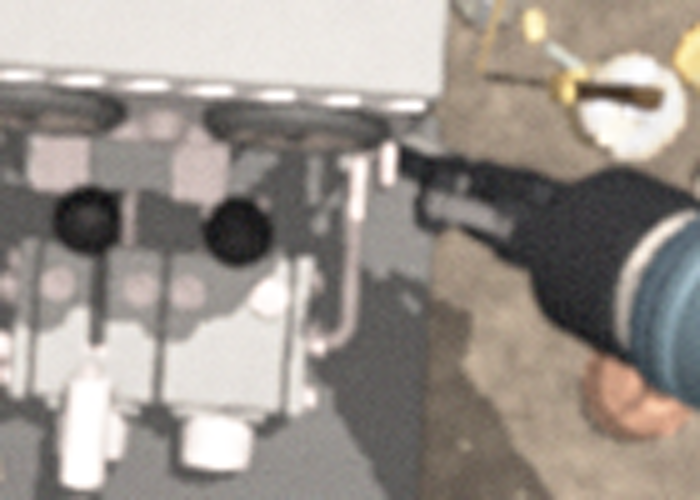

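```bash
python3 - <<'E'
from h import *
R0=pose_now()[2]
plan((0.081,-.091,.158),R0,n=4,nd=4)
E
python3 -m pendant '[[[-0.009,-0.018,0.017,0,0,0],[-0.009,-0.018,0.017,0,0,0],[-0.009,-0.018,0.017,0,0,0]]]'
python3 - <<'E'
from h import *
stat()
E
```

```text
n 4 dist 0.019671608539172384 ang 0.0
[-0.0093, -0.0173, 0.0148, 0.0, 0.0, 0.0],[-0.0093, -0.0173, 0.0148, 0.0, 0.0, 0.0],[-0.0093, -0.0173, 0.0148, 0.0, 0.0, 0.0],[-0.0093, -0.0173, 0.0148, 0.0, 0.0, 0.0],
time_s: 3.78
eef_pos: [0.614, 0.017, 0.1588]
eef_rot: [-0.302, 0.932, -0.072, 0.185]
wrist_force: [-0.1, -13.4, 6.4]
opening: 0.001
t 3.775 stand [ 0.0834 -0.0954  0.1588] z [ 0.3691  0.5499 -0.7492] x [ 0.9294 -0.2124  0.3019] F [ -0.108  -13.3812   6.4493] op 0.0011548504907683524 q [-0.5358  0.2426  1.8763  0.8262  1.1126  0.7725]
```

```bash

python3 -m pendant '[[[-0.006,-0.012,0.01,0,0,0]]]'
python3 - <<'E'
from h import *
stat()
from bench import imaging
import cv2
for n in("side","top"):
    c=imaging.camera(n)["pixels"]; 
    c=c[150:270,280:400] if n=="side" else c[150:250,270:410]
    cv2.imwrite(f"pics/{n}4.png",cv2.resize(c,None,fx=5,fy=5,interpolation=2))
stat()
E
```

```text
time_s: 3.9
eef_pos: [0.6147, 0.0174, 0.1588]
eef_rot: [-0.299, 0.933, -0.072, 0.187]
wrist_force: [-11.5, -24.3, 11.3]
opening: -0.003
t 3.9 stand [ 0.0841 -0.095   0.1588] z [ 0.3721  0.5448 -0.7515] x [ 0.9282 -0.2128  0.3053] F [-11.5338 -24.2875  11.2967] op -0.0029435836051316285 q [-0.5325  0.2397  1.8781  0.8249  1.1051  0.7747]
t 4.0 stand [ 0.0841 -0.0953  0.1588] z [ 0.3724  0.5446 -0.7515] x [ 0.9281 -0.2132  0.3054] F [ -5.0537 -17.2934   6.0507] op -0.0033471802772699574 q [-0.5329  0.2396  1.8781  0.8248  1.1051  0.7747]
```

View pics/top4.png

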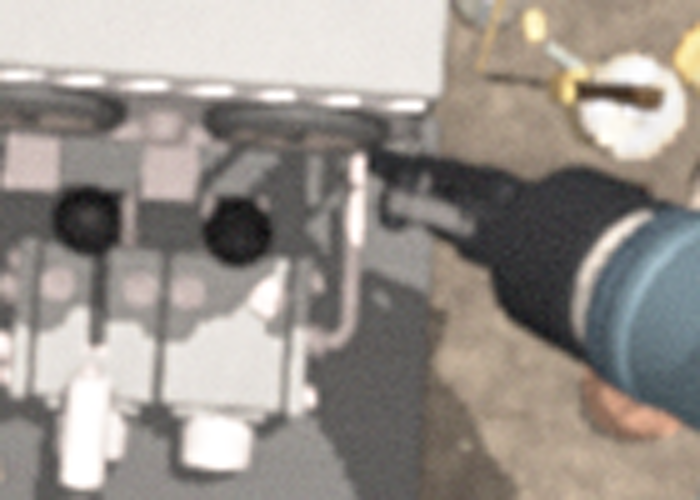

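View pics/side4.png

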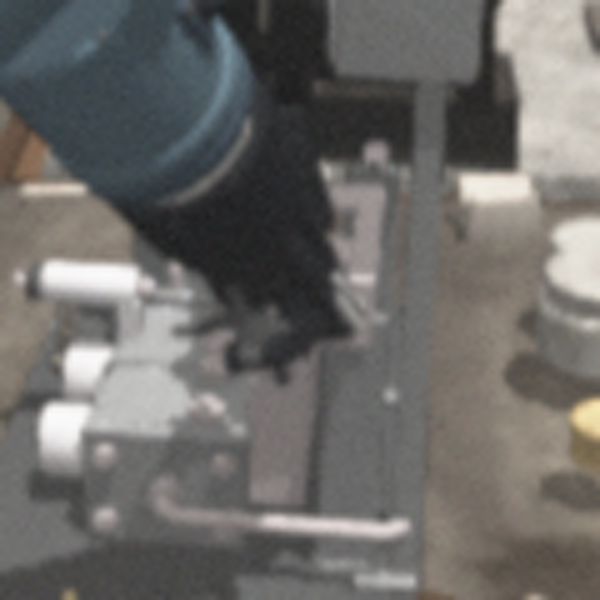

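```bash
python3 - <<'E'
import cv2,numpy as np
a=np.load("top0.npz")["pixels"][160:200,270:365]; b=cv2.imread("pics/top4.png"); b=cv2.resize(b,(140,100),interpolation=cv2.INTER_AREA)[10:50,0:95]
cv2.imwrite("pics/cmp.png",cv2.resize(np.vstack([a,b]),None,fx=7,fy=7,interpolation=2))
E
```

```text
(no output)
```

View pics/cmp.png

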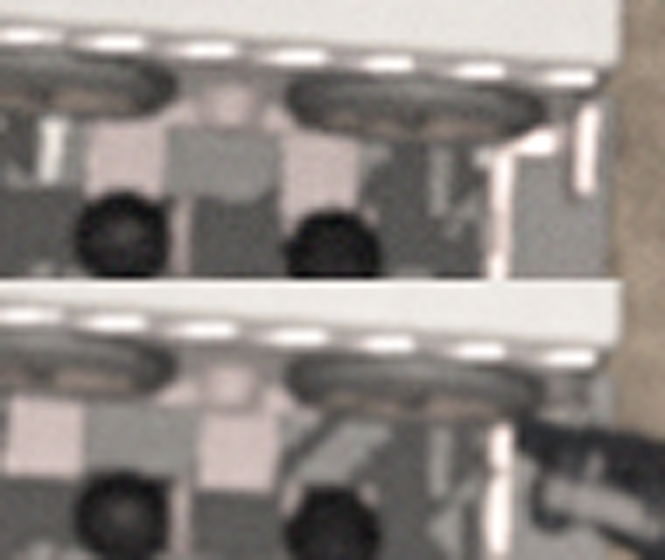

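```bash
python3 - <<'E'
from h import *
np.set_printoptions(precision=4,suppress=True)
print("post foot",inv(onz("side",(357,266),.012)), inv(onz("side",(362,272),.012)))
print("post top",inv(onz("side",(364,166),.278)))
print("pipe",inv(tri((357,255.5),(341,181))[0]),inv(tri((318,253),(341,217))[0]))
print("thing",inv(onz("top",(349,179),.16)))
# body lower parts
o,p,r=pose_now()
for v in [(-.011,-.0145,0),(.011,-.0145,0),(.011,.0145,0),(-.038,-.0425,-.073),(.038,-.0425,-.073),(.0,-.03,-.03),(.0,.03,-.03)]: print(v,inv(p+r.apply(v)))
E
```

```text
post foot [ 0.1102 -0.0898  0.012 ] [ 0.1229 -0.1118  0.012 ]
post top [ 0.1118 -0.0934  0.278 ]
pipe [ 0.1039 -0.0951  0.0462] [ 0.0087 -0.1003  0.0488]
thing [ 0.0896 -0.1049  0.16  ]
(-0.011, -0.0145, 0) [ 0.0738 -0.0812  0.164 ]
(0.011, -0.0145, 0) [ 0.0942 -0.0858  0.1707]
(0.011, 0.0145, 0) [ 0.0944 -0.1094  0.1537]
(-0.038, -0.0425, -0.073) [ 0.0214 -0.0924  0.227 ]
(0.038, -0.0425, -0.073) [ 0.0919 -0.1086  0.2502]
(0.0, -0.03, -0.03) [ 0.0728 -0.0873  0.1989]
(0.0, 0.03, -0.03) [ 0.0731 -0.1359  0.1638]
```

```bash
python3 - <<'E'
from h import *
print(proj("top",W(P,[(x,y,.16) for x in(.065,.08) for y in (.033,-.033)])))
from bench import imaging; 
c=imaging.camera("top")["pixels"]; c0=C["top"]["pixels"]
# shift of teeth via template
best=None
for (u0,u1) in ((278,300),(305,326)):
    t=c0[174:187,u0:u1]; s=c[172:189,u0-20:u1+4]
    m=cv2.matchTemplate(s,t,cv2.TM_CCOEFF_NORMED); print(cv2.minMaxLoc(m)[1],cv2.minMaxLoc(m)[3][0]-20)
stat()
E
```

```text
[[289.98426766 185.24441585]
 [318.01054708 187.19450714]
 [290.44839087 178.92453635]
 [318.43272992 180.88717357]]
0.6489976644515991 -12
0.5675549507141113 -9
t 4.05 stand [ 0.0841 -0.0952  0.1588] z [ 0.3724  0.5449 -0.7513] x [ 0.9281 -0.2133  0.3052] F [ -6.1818 -14.9416   6.1117] op 0.0012443318856499167 q [-0.533   0.2397  1.8781  0.8251  1.1052  0.7746]
```

```bash
python3 - <<'E'
from h import *
np.set_printoptions(precision=4,suppress=True)
for s,t in (((343,205),(315.5,180)),((345,193),(288,178))):
    X,e=tri(s,t);print("tooth",inv(X),e)
R0=pose_now()[2]
s=plan((0.06,-.20,.20),R0,n=2)
s=plan((-.06,-.20,.33),tgt_rot((.643,0,-.766)),st=(s[0],s[1]))
E
```

```text
tooth [ 0.0751 -0.027   0.1478] 0.016291820865055297
tooth [0.0755 0.0387 0.1491] 0.015383939546013855
n 2 dist 0.11511407879377186 ang 0.0
[0.031, 0.152, -0.242, 0.0, 0.0, 0.0],[0.031, 0.152, -0.242, 0.0, 0.0, 0.0],
n 5 dist 0.17691806012954134 ang 39.96543092863
[-0.072, -0.077, -0.142, -0.034, 0.019, -0.02],[-0.058, -0.065, -0.154, -0.034, 0.019, -0.02],[-0.045, -0.051, -0.163, -0.034, 0.019, -0.02],[-0.032, -0.035, -0.17, -0.034, 0.019, -0.02],[-0.02, -0.018, -0.175, -0.034, 0.019, -0.02],
```

```bash
python3 -m pendant '[[[0.02,0.1,-0.1,0,0,0],[0.031,0.15,-0.2,0,0,0],[0.031,0.12,-0.2,0,0,0],[-0.072,-0.077,-0.142,-0.034,0.019,-0.02],[-0.058,-0.065,-0.154,-0.034,0.019,-0.02],[-0.045,-0.05,-0.163,-0.034,0.019,-0.02],[-0.032,-0.035,-0.17,-0.034,0.019,-0.02],[-0.02,-0.018,-0.175,-0.034,0.019,-0.02]]]'
python3 - <<'E'
from h import *
stat()
s=plan((-.05,.033,.3),tgt_rot((.643,0,-.766)))
from bench import imaging
import cv2
for n in("side","top"):
    c=imaging.camera(n)["pixels"]; 
    c=c[150:270,270:390] if n=="side" else c[150:250,230:370]
    cv2.imwrite(f"pics/{n}5.png",cv2.resize(c,None,fx=5,fy=5,interpolation=2))
E
```

```text
time_s: 5.05
eef_pos: [0.4626, -0.0948, 0.3192]
eef_rot: [0.0, 0.943, -0.016, 0.333]
wrist_force: [-0.2, 0.4, 0.2]
opening: -0.003
t 5.05 stand [-0.0637 -0.2127  0.3192] z [ 0.6282  0.012  -0.778 ] x [ 0.778  -0.0015  0.6282] F [-0.2003  0.4426  0.2353] op -0.00266982678528619 q [-0.7729 -0.6373  2.2329  0.5119  1.0739  0.6933]
n 5 dist 0.24686811665468372 ang 1.293024954543881
[-0.002, -0.245, 0.027, -0.001, 0.001, 0.0],[-0.002, -0.245, 0.026, -0.001, 0.001, 0.0],[-0.002, -0.246, 0.025, -0.001, 0.001, 0.0],[-0.002, -0.246, 0.025, -0.001, 0.001, 0.0],[-0.002, -0.246, 0.024, -0.001, 0.001, 0.0],
```

View pics/side5.png

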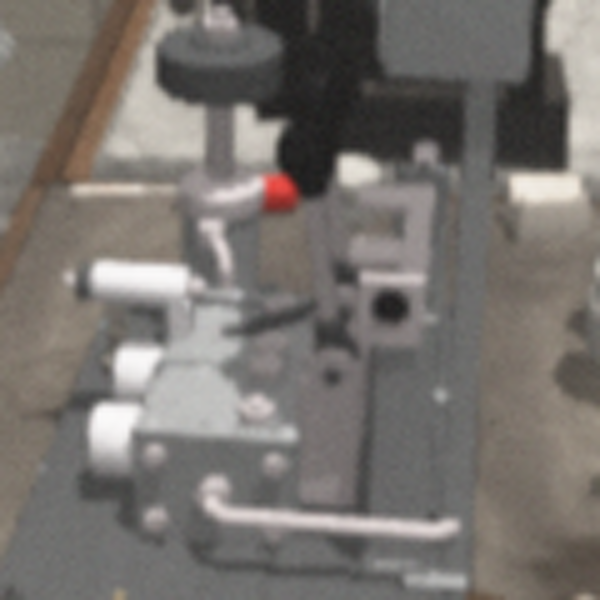

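View pics/top5.png

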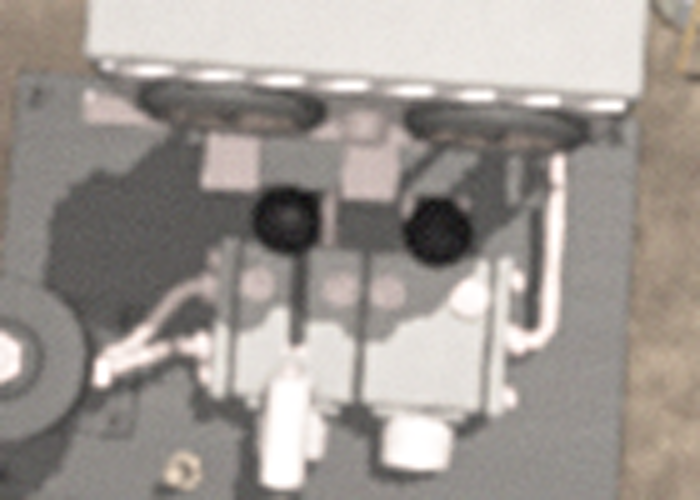

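```bash
python3 - <<'E'
from h import *
a=inv(onz("side",(346,217),.163));b=inv(onz("side",(347.8,211.4),.163));print(a,b,b-a)
for d in(.0285,.033): print(proj("side",W(P,[(.081,-.1155,.163),(.081,-.1155+d,.163)])),proj("top",W(P,[(.081,-.1155,.181),(.081,-.1155+d,.181)])))
E
```

```text
[ 0.07896586 -0.11534797  0.163     ] [ 0.08155199 -0.08888607  0.163     ] [0.00258613 0.0264619  0.        ]
[[346.90892101 217.09239102]
 [347.60385773 210.99263319]] [[354.3708552  181.76210185]
 [342.07543658 180.90174628]]
[[346.90892101 217.09239102]
 [347.70976443 210.06312264]] [[354.3708552  181.76210185]
 [340.13218497 180.76567391]]
```

```bash
python3 - <<'E'
from h import *
R=tgt_rot((.3,.58,-.76))
s=plan((.055,-.19,.2),R)
s=plan((.070,-.135,.158),R,st=s)
E
```

```text
n 5 dist 0.17271638193607378 ang 42.852107160551896
[0.013, -0.02, 0.171, 0.036, -0.023, 0.02],[0.025, -0.002, 0.171, 0.036, -0.023, 0.02],[0.038, 0.015, 0.168, 0.036, -0.023, 0.02],[0.052, 0.031, 0.162, 0.036, -0.023, 0.02],[0.066, 0.045, 0.153, 0.036, -0.023, 0.02],
n 2 dist 0.07080960386840193 ang 0.0
[-0.014, -0.046, 0.17, 0.0, 0.0, 0.0],[-0.014, -0.046, 0.17, 0.0, 0.0, 0.0],
```

```bash
python3 -m pendant '[[[0.013,-0.02,0.17,0.036,-0.023,0.02],[0.025,0,0.17,0.036,-0.023,0.02],[0.038,0.015,0.168,0.036,-0.023,0.02],[0.052,0.031,0.162,0.036,-0.023,0.02],[0.066,0.045,0.153,0.036,-0.023,0.02]]]'
python3 - <<'E'
from h import *
stat()
R=pose_now()[2]
s=plan((.070,-.125,.156),R)
s=plan((.070,-.105,.156),R,n=3,st=s)
E
```

```text
time_s: 5.78
eef_pos: [0.5862, -0.0719, 0.1985]
eef_rot: [-0.321, 0.933, -0.064, 0.148]
wrist_force: [1.9, 0.1, 1.0]
opening: -0.002
t 5.775 stand [ 0.0589 -0.1853  0.1985] z [ 0.2949  0.5924 -0.7498] x [ 0.9555 -0.1789  0.2345] F [1.8579 0.0614 1.0486] op -0.0015197597155922201 q [-0.7036  0.2532  1.7658  0.7231  1.3658  0.7603]
n 2 dist 0.07461729426016929 ang 0.0
[-0.025, -0.052, 0.177, 0.0, 0.0, 0.0],[-0.025, -0.052, 0.177, 0.0, 0.0, 0.0],
n 3 dist 0.02000000000000001 ang 0.0
[-0.006, -0.026, 0.02, 0.0, 0.0, 0.0],[-0.006, -0.026, 0.02, 0.0, 0.0, 0.0],[-0.006, -0.026, 0.02, 0.0, 0.0, 0.0],
```

```bash
python3 -m pendant '[[[-0.025,-0.052,0.175,0,0,0],[-0.025,-0.052,0.175,0,0,0],[-0.006,-0.026,0.02,0,0,0],[-0.006,-0.026,0.02,0,0,0],[-0.006,-0.026,0.02,0,0,0]]]'
python3 - <<'E'
from h import *
stat()
R=pose_now()[2]
s=plan((.070,-.08,.157),R,n=5)
E
```

```text
time_s: 6.4
eef_pos: [0.5979, 0.0115, 0.1404]
eef_rot: [-0.331, 0.931, -0.07, 0.135]
wrist_force: [0.1, -0.4, 0.1]
opening: -0.005
t 6.4 stand [ 0.0675 -0.1015  0.1404] z [ 0.2753  0.6076 -0.745 ] x [ 0.9613 -0.1838  0.2053] F [ 0.1359 -0.4305  0.1334] op -0.005200777501580912 q [-0.5642  0.3154  1.8317  0.7868  1.2143  0.7848]
n 5 dist 0.0273212035192754 ang 0.0
[0.002, -0.027, 0.001, 0.0, 0.0, 0.0],[0.002, -0.027, 0.001, 0.0, 0.0, 0.0],[0.002, -0.027, 0.001, 0.0, 0.0, 0.0],[0.002, -0.027, 0.001, 0.0, 0.0, 0.0],[0.002, -0.027, 0.001, 0.0, 0.0, 0.0],
```

```bash
python3 -m pendant '[[[0.005,-0.03,-0.035,0,0,0],[0.002,-0.025,-0.02,0,0,0]]]'
python3 - <<'E'
from h import *
stat()
R=pose_now()[2]
s=plan((.071,-.08,.157),R,n=5)
E
```

```text
time_s: 6.65
eef_pos: [0.5969, 0.0124, 0.1582]
eef_rot: [-0.33, 0.932, -0.07, 0.136]
wrist_force: [0.6, -0.2, -0.3]
opening: 0.0
t 6.65 stand [ 0.0665 -0.1006  0.1582] z [ 0.2774  0.6066 -0.7451] x [ 0.9607 -0.1842  0.2077] F [ 0.6407 -0.1592 -0.2752] op 0.00018783924378811304 q [-0.5638  0.2819  1.8304  0.7792  1.2365  0.8095]
n 5 dist 0.021135314236095777 ang 0.0
[0.0, -0.015, 0.015, 0.0, 0.0, 0.0],[0.0, -0.015, 0.015, 0.0, 0.0, 0.0],[0.0, -0.015, 0.015, 0.0, 0.0, 0.0],[0.0, -0.015, 0.015, 0.0, 0.0, 0.0],[0.0, -0.015, 0.015, 0.0, 0.0, 0.0],
```

```bash
python3 -m pendant '[[[0.004,-0.015,0.015,0,0,0],[0.004,-0.015,0.015,0,0,0]]]'
python3 - <<'E'
from h import *
stat()
E
python3 -m pendant '[[[0.002,-0.015,0.015,0,0,0]]]'
python3 - <<'E'
from h import *
stat()
E
python3 -m pendant '[[[0.002,-0.015,0.015,0,0,0]]]'
python3 - <<'E'
from h import *
stat()
E
```

```text
time_s: 6.9
eef_pos: [0.6014, 0.0191, 0.1598]
eef_rot: [-0.329, 0.932, -0.069, 0.138]
wrist_force: [-6.9, -9.3, 1.0]
opening: 0.005
t 6.9 stand [ 0.0708 -0.0938  0.1598] z [ 0.2805  0.6042 -0.7459] x [ 0.9598 -0.1847  0.2114] F [-6.9332 -9.2744  0.953 ] op 0.005156349675178368 q [-0.5479  0.2807  1.8274  0.7834  1.226   0.8208]
time_s: 7.02
eef_pos: [0.6023, 0.0199, 0.1594]
eef_rot: [-0.326, 0.933, -0.069, 0.138]
wrist_force: [-25.5, -30.1, 14.5]
opening: -0.001
t 7.025 stand [ 0.0716 -0.093   0.1594] z [ 0.2801  0.5992 -0.75  ] x [ 0.9599 -0.1833  0.2121] F [-25.4703 -30.058   14.4912] op -0.00064643398029402 q [-0.543   0.2798  1.8263  0.779   1.2203  0.8258]
time_s: 7.15
eef_pos: [0.6036, 0.0193, 0.1589]
eef_rot: [-0.322, 0.934, -0.069, 0.138]
wrist_force: [-18.5, -25.7, 11.8]
opening: -0.0
t 7.15 stand [ 0.0729 -0.0935  0.1589] z [ 0.2812  0.5924 -0.755 ] x [ 0.9596 -0.1831  0.2137] F [-18.5095 -25.7125  11.7871] op -8.215098264969981e-05 q [-0.5393  0.279   1.8247  0.7738  1.2132  0.8307]
```

```bash
python3 - <<'E'
from bench import imaging
import cv2
for n in("side","top"):
    c=imaging.camera(n)["pixels"]; 
    c=c[150:270,270:390] if n=="side" else c[150:250,230:370]
    cv2.imwrite(f"pics/{n}6.png",cv2.resize(c,None,fx=5,fy=5,interpolation=2))
E
```

```text
(no output)
```

View pics/side6.png

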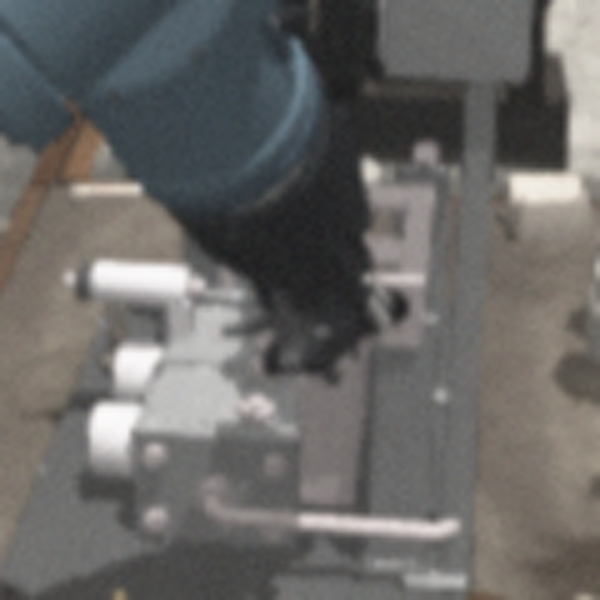

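View pics/top6.png

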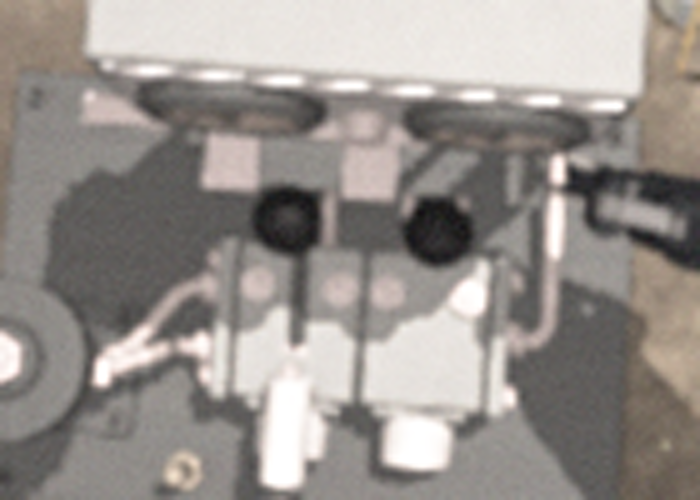

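```bash
python3 -m pendant '[[[0.02,0.1,-0.1,0,0,0],[0.02,0.15,-0.2,0,0,0],[0.02,0.12,-0.2,0,0,0],[-0.072,-0.077,-0.142,-0.035,0.021,-0.02],[-0.058,-0.065,-0.154,-0.035,0.021,-0.02],[-0.045,-0.05,-0.163,-0.035,0.021,-0.02],[-0.032,-0.035,-0.17,-0.035,0.021,-0.02],[-0.02,-0.018,-0.175,-0.035,0.021,-0.02]]]'
python3 - <<'E'
from h import *
stat()
s=plan((-.05,.033,.3),tgt_rot((.643,0,-.766)))
E
```

```text
time_s: 8.25
eef_pos: [0.4695, -0.1111, 0.3278]
eef_rot: [-0.012, 0.95, -0.012, 0.311]
wrist_force: [0.1, 0.6, 0.1]
opening: -0.0
t 8.25 stand [-0.0563 -0.2288  0.3278] z [ 0.5899  0.0371 -0.8066] x [ 0.8072 -0.0005  0.5903] F [0.1337 0.6122 0.1373] op -4.929665242710991e-05 q [-0.7894 -0.5565  2.1563  0.4963  1.128   0.6857]
n 5 dist 0.2633581473216344 ang 4.384906677068583
[-0.012, -0.261, 0.036, -0.002, 0.004, 0.0],[-0.012, -0.261, 0.034, -0.002, 0.004, 0.0],[-0.012, -0.261, 0.032, -0.002, 0.004, 0.0],[-0.013, -0.261, 0.03, -0.002, 0.004, 0.0],[-0.013, -0.262, 0.027, -0.002, 0.004, 0.0],
```

```bash
python3 -m pendant '[[[-0.012,-0.26,0.03,-0.002,0.004,0],[-0.012,-0.26,0.03,-0.002,0.004,0],[-0.012,-0.26,0.03,-0.002,0.004,0],[-0.012,-0.26,0.03,-0.002,0.004,0],[-0.012,-0.26,0.03,-0.002,0.004,0]]]'
python3 - <<'E'
from h import *
stat()
s=plan((-.005,.033,.182),tgt_rot((.643,0,-.766)))
from bench import imaging
import cv2
for n in("side","top"):
    c=imaging.camera(n)["pixels"]; 
    c=c[120:270,250:400] if n=="side" else c[140:280,230:370]
    cv2.imwrite(f"pics/{n}7.png",cv2.resize(c,None,fx=4,fy=4,interpolation=2))
E
```

```text
time_s: 8.88
eef_pos: [0.4855, 0.1463, 0.3082]
eef_rot: [0.008, 0.937, -0.023, 0.349]
wrist_force: [0.6, -1.1, 0.1]
opening: 0.002
t 8.875 stand [-0.0497  0.0291  0.3082] z [ 0.6541 -0.0065 -0.7564] x [ 0.7563 -0.0088  0.6541] F [ 0.5548 -1.0565  0.1467] op 0.0017214566214656735 q [ 0.1334 -0.4827  2.1849 -0.1743  0.7421  1.8381]
n 3 dist 0.1339170666925113 ang 1.05150138249153
[-0.081, -0.007, 0.208, 0.001, -0.002, -0.001],[-0.08, -0.007, 0.208, 0.001, -0.002, -0.001],[-0.079, -0.007, 0.209, 0.001, -0.002, -0.001],
```

View pics/side7.png

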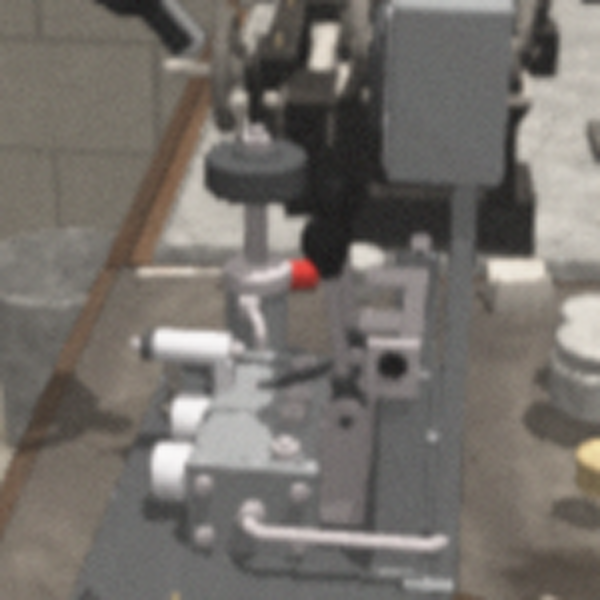

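View pics/top7.png

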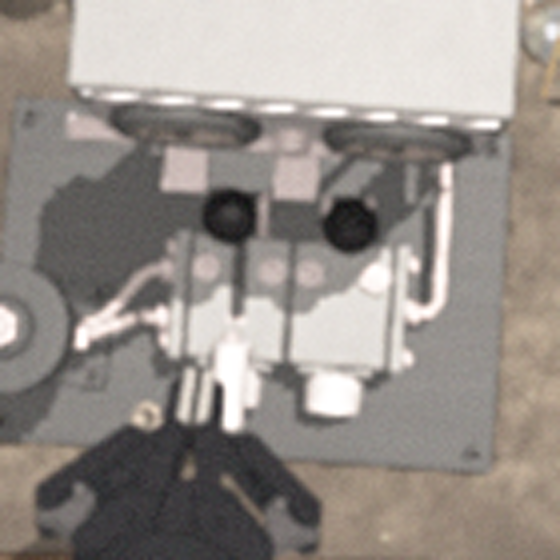

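```bash
python3 -m pendant '[[[-0.08,-0.007,0.2,0,0,0],[-0.08,-0.007,0.2,0,-0.002,0],[-0.079,-0.007,0.2,0,-0.002,0]]]'
python3 - <<'E'
from h import *
stat()
print(proj("top",W(P,(-.0497,.0291,.3082))))
o,p,r=pose_now();print(proj("top",[p]),proj("side",[p]))
s=plan((.015,.033,.181),tgt_rot((.643,0,-.766)))
from bench import imaging
import cv2
for n in("side","top"):
    c=imaging.camera(n)["pixels"]; 
    c=c[120:270,250:400] if n=="side" else c[140:280,230:370]
    cv2.imwrite(f"pics/{n}8.png",cv2.resize(c,None,fx=4,fy=4,interpolation=2))
E
```

```text
time_s: 9.35
eef_pos: [0.5287, 0.1573, 0.1872]
eef_rot: [0.004, 0.938, -0.016, 0.346]
wrist_force: [0.6, -0.5, -0.2]
opening: -0.001
t 9.35 stand [-0.007   0.0416  0.1872] z [ 0.649   0.0065 -0.7608] x [0.7608 0.0012 0.649 ] F [ 0.5841 -0.4711 -0.2081] op -0.0010348472680592295 q [ 0.1358 -0.1707  2.2264 -0.2734  0.3995  1.9541]
[[283.9263 235.3316]]
[[283.2503 215.1259]] [[316.8947 177.2129]]
n 1 dist 0.024380547760025278 ang 0.5921472045734604
[0.063, 0.044, 0.094, -0.002, -0.003, 0.0],
```

View pics/side8.png

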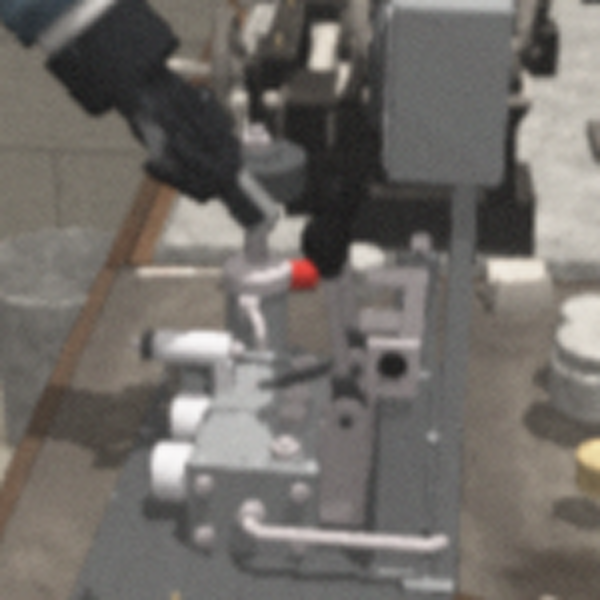

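View pics/top8.png

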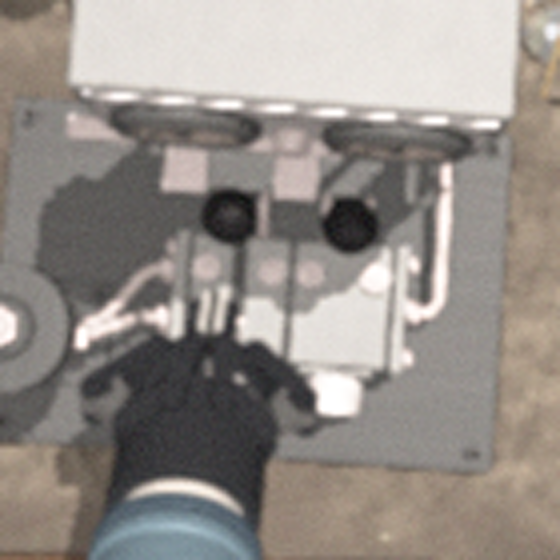

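```bash
python3 -m pendant '[[[0.03,0.022,0.047,0,0,0],[0.03,0.022,0.047,0,0,0]]]'
python3 - <<'E'
from h import *
stat()
s=plan((.028,.033,.181),tgt_rot((.643,0,-.766)),n=2)
E
```

```text
time_s: 9.7
eef_pos: [0.5483, 0.1458, 0.1772]
eef_rot: [0.005, 0.94, -0.016, 0.342]
wrist_force: [-0.1, -0.2, 0.5]
opening: 0.003
t 9.7 stand [0.0131 0.0308 0.1772] z [ 0.6424  0.0037 -0.7664] x [0.7664 0.0014 0.6424] F [-0.0826 -0.1592  0.5275] op 0.0034050096828969283 q [ 0.098  -0.1129  2.1971 -0.2291  0.3728  1.8868]
n 2 dist 0.015543612391591029 ang 0.227528583549779
[0.035, -0.005, 0.017, -0.001, 0.0, 0.0],[0.035, -0.005, 0.017, -0.001, 0.0, 0.0],
```

```bash
python3 -m pendant '[[[0.03,-0.005,0.015,0,0,0],[0.03,-0.005,0.015,0,0,0]]]'
python3 - <<'E'
from h import *
stat()
s=plan((.04,.033,.181),pose_now()[2],n=3)
E
```

```text
time_s: 9.95
eef_pos: [0.5642, 0.1464, 0.1838]
eef_rot: [0.005, 0.939, -0.017, 0.344]
wrist_force: [-3.7, -0.4, -0.5]
opening: -0.003
t 9.95 stand [0.0288 0.0321 0.1838] z [ 0.6462  0.003  -0.7632] x [ 0.7632 -0.0005  0.6462] F [-3.7412 -0.3521 -0.5075] op -0.003382096588874772 q [ 0.0965 -0.0879  2.1612 -0.2262  0.3786  1.8839]
n 3 dist 0.011544692541619724 ang 0.0
[0.011, -0.002, 0.016, 0.0, 0.0, 0.0],[0.011, -0.002, 0.016, 0.0, 0.0, 0.0],[0.011, -0.002, 0.016, 0.0, 0.0, 0.0],
```

```bash
python3 -m pendant '[[[0.012,-0.001,0.016,0,0,0],[0.012,-0.001,0.016,0,0,0],[0.014,0,0.014,0,0,0]]]'
python3 - <<'E'
from h import *
stat()
s=plan((.05,.033,.181),pose_now()[2],n=3)
from bench import imaging
import cv2
for n in("side","top"):
    c=imaging.camera(n)["pixels"]; 
    c=c[120:270,250:400] if n=="side" else c[140:280,230:370]
    cv2.imwrite(f"pics/{n}9.png",cv2.resize(c,None,fx=4,fy=4,interpolation=2))
E
```

```text
time_s: 10.32
eef_pos: [0.5767, 0.1469, 0.1828]
eef_rot: [0.005, 0.939, -0.017, 0.345]
wrist_force: [-3.0, -0.4, 2.3]
opening: 0.002
t 10.325 stand [0.0414 0.033  0.1828] z [ 0.647   0.0035 -0.7624] x [ 0.7624 -0.0001  0.647 ] F [-2.9864 -0.4001  2.2883] op 0.00202933401198792 q [ 0.0943 -0.0564  2.1352 -0.2253  0.3716  1.8814]
n 3 dist 0.008831905255163757 ang 0.0
[0.009, 0.0, 0.012, 0.0, 0.0, 0.0],[0.009, 0.0, 0.012, 0.0, 0.0, 0.0],[0.009, 0.0, 0.012, 0.0, 0.0, 0.0],
```

View pics/side9.png

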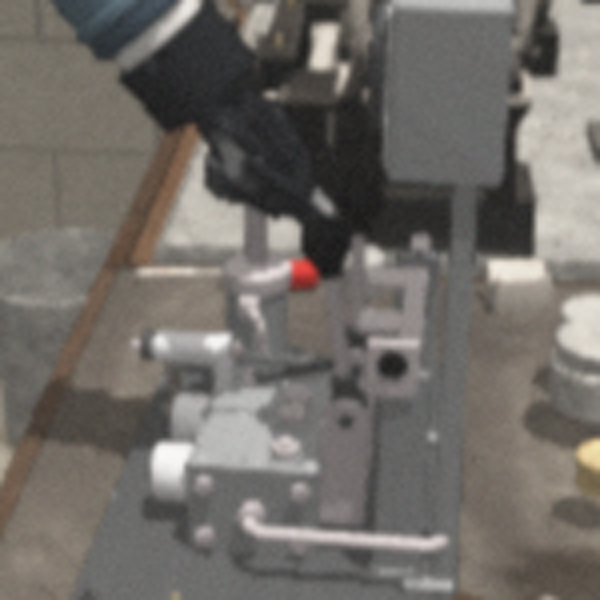

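View pics/top9.png

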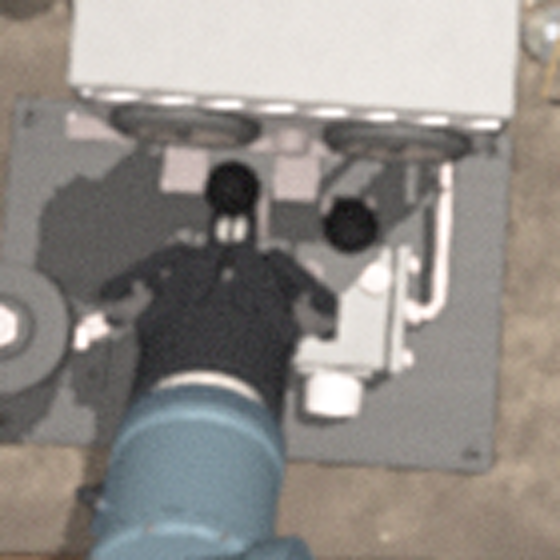

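```bash
python3 -m pendant '[[[0.011,0,0.014,0,0,0],[0.012,0,0.014,0,0,0],[0.012,0,0.014,0,0,0]]]'
python3 - <<'E'
from h import *
stat()
E
```

```text
time_s: 10.8
eef_pos: [0.5882, 0.1466, 0.1811]
eef_rot: [0.005, 0.938, -0.017, 0.345]
wrist_force: [-4.4, -0.5, 3.6]
opening: 0.004
t 10.8 stand [0.0529 0.0332 0.1811] z [ 0.6476  0.0037 -0.762 ] x [0.762  0.0001 0.6476] F [-4.4243 -0.4765  3.5889] op 0.0044487186522408455 q [ 0.0908 -0.0274  2.1119 -0.2226  0.3645  1.8765]
```

```bash
python3 -m pendant '[[[0.0077,0,0.0065,0,0,0],[0.0077,0,0.0065,0,0,0]]]'
python3 - <<'E'
from h import *
stat()
E
python3 -m pendant '[[[0.0096,0,0.008,0,0,0]]]'
python3 - <<'E'
from h import *
stat()
E
```

```text
time_s: 11.05
eef_pos: [0.5925, 0.1464, 0.1809]
eef_rot: [0.005, 0.939, -0.017, 0.345]
wrist_force: [-5.1, -0.4, 1.8]
opening: 0.002
t 11.05 stand [0.0572 0.0331 0.1809] z [ 0.6472  0.0036 -0.7623] x [0.7623 0.     0.6472] F [-5.0624 -0.4363  1.8242] op 0.0015515890774874504 q [ 0.0893 -0.0173  2.1024 -0.2203  0.3642  1.8734]
time_s: 11.18
eef_pos: [0.5945, 0.1464, 0.1804]
eef_rot: [0.005, 0.939, -0.017, 0.344]
wrist_force: [-12.1, 0.8, 8.0]
opening: 0.001
t 11.175 stand [0.0592 0.0331 0.1804] z [ 0.6461  0.0035 -0.7632] x [0.7632 0.0001 0.6461] F [-12.0688   0.8291   7.9532] op 0.0008384750515142665 q [ 0.0887 -0.0117  2.0974 -0.2187  0.365   1.8715]
```

```bash
python3 -m pendant '[[[0.0115,0,0.0105,0,0,0]]]'
python3 - <<'E'
from h import *
stat()
E
python3 -m pendant '[[[0.0115,0,0.0105,0,0,0]]]'
python3 - <<'E'
from h import *
stat()
E
```

```text
time_s: 11.3
eef_pos: [0.5964, 0.1464, 0.1798]
eef_rot: [0.005, 0.939, -0.017, 0.343]
wrist_force: [-22.0, -0.9, 16.1]
opening: 0.004
t 11.3 stand [0.0611 0.0332 0.1798] z [ 0.6442  0.0032 -0.7648] x [0.7648 0.0005 0.6442] F [-21.9727  -0.8918  16.0597] op 0.003718473800891123 q [ 0.0884 -0.0057  2.0917 -0.2171  0.3671  1.8693]
time_s: 11.42
eef_pos: [0.5988, 0.1463, 0.1796]
eef_rot: [0.005, 0.939, -0.016, 0.342]
wrist_force: [-14.4, -1.8, 10.7]
opening: -0.003
t 11.425 stand [0.0635 0.0332 0.1796] z [ 0.6432  0.0029 -0.7657] x [0.7657 0.001  0.6432] F [-14.4117  -1.7857  10.7262] op -0.002682438040070136 q [ 0.0879  0.      2.0857 -0.2157  0.3685  1.8672]
```

```bash
python3 -m pendant '[[[0.009,0,0.0085,0,0,0]]]'
python3 - <<'E'
from h import *
stat()
from bench import imaging
import cv2
for n in("side","top"):
    c=imaging.camera(n)["pixels"]; 
    c=c[120:270,250:400] if n=="side" else c[140:280,230:370]
    cv2.imwrite(f"pics/{n}10.png",cv2.resize(c,None,fx=4,fy=4,interpolation=2))
stat()
E
```

```text
time_s: 11.55
eef_pos: [0.6008, 0.1462, 0.1794]
eef_rot: [0.005, 0.94, -0.016, 0.342]
wrist_force: [-9.7, -1.5, 7.4]
opening: -0.003
t 11.55 stand [0.0655 0.0332 0.1794] z [ 0.6425  0.0027 -0.7663] x [0.7663 0.0013 0.6425] F [-9.7038 -1.4613  7.4001] op -0.0027666588521380003 q [ 0.0874  0.0049  2.0808 -0.2147  0.3694  1.8655]
t 11.65 stand [0.0659 0.0332 0.1795] z [ 0.643   0.0027 -0.7658] x [0.7658 0.0011 0.643 ] F [-3.7053 -0.9905  3.1405] op -0.0031649478655569317 q [ 0.0871  0.0055  2.0803 -0.2147  0.3686  1.8655]
```

View pics/side10.png

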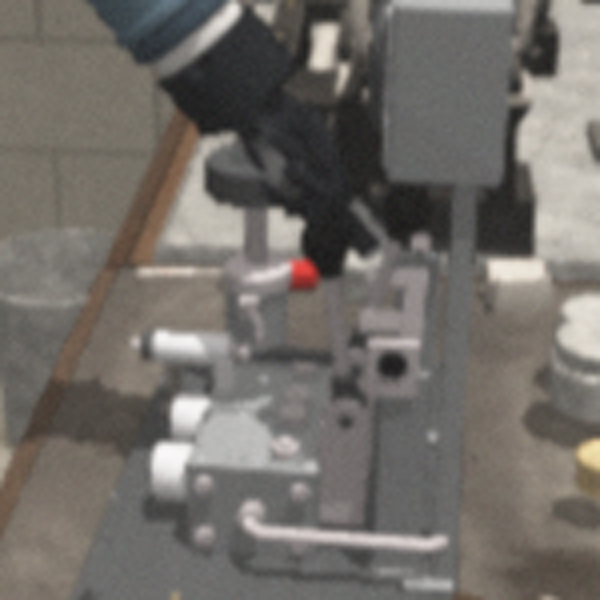

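View pics/top10.png

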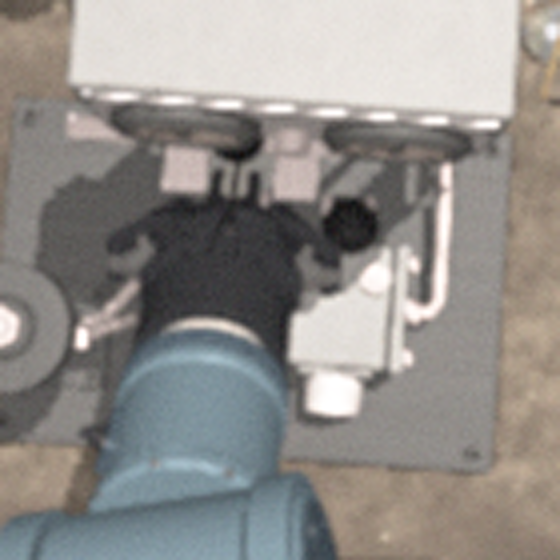

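```bash
python3 -m pendant '[[[0.0065,0,0.006,0,0,0]]]'
python3 - <<'E'
from h import *
stat()
E
```

```text
time_s: 11.78
eef_pos: [0.6028, 0.146, 0.1793]
eef_rot: [0.005, 0.94, -0.016, 0.342]
wrist_force: [-3.2, -1.1, 1.5]
opening: 0.002
t 11.775 stand [0.0675 0.0331 0.1793] z [ 0.6426  0.0025 -0.7662] x [0.7662 0.0011 0.6426] F [-3.2062 -1.1042  1.5334] op 0.0017897868788884874 q [ 0.0865  0.0095  2.0767 -0.214   0.3687  1.8643]
```

```bash
python3 -m pendant '[[[0.004,0,0.0035,0,0,0],[0,0,0,0,0,0]]]'
python3 - <<'E'
from h import *
stat()
from bench import imaging
import cv2
for n in("side","top"):
    c=imaging.camera(n)["pixels"]; 
    c=c[120:270,250:400] if n=="side" else c[140:280,230:370]
    cv2.imwrite(f"pics/{n}11.png",cv2.resize(c,None,fx=4,fy=4,interpolation=2))
stat()
E
```

```text
time_s: 12.02
eef_pos: [0.6044, 0.1459, 0.1792]
eef_rot: [0.005, 0.94, -0.016, 0.342]
wrist_force: [-0.1, 0.7, 0.4]
opening: 0.0
t 12.025 stand [0.069  0.033  0.1792] z [ 0.643   0.0026 -0.7659] x [0.7659 0.0008 0.643 ] F [-0.1232  0.6558  0.4455] op 0.00035800085827789925 q [ 0.0859  0.0128  2.0737 -0.2133  0.3678  1.8635]
t 12.125 stand [0.0689 0.033  0.1792] z [ 0.6429  0.0026 -0.766 ] x [0.766  0.0009 0.6429] F [ 0.3305  0.1939 -0.9301] op -0.0011479577879366597 q [ 0.0859  0.0126  2.0739 -0.2133  0.3679  1.8635]
```

View pics/side11.png

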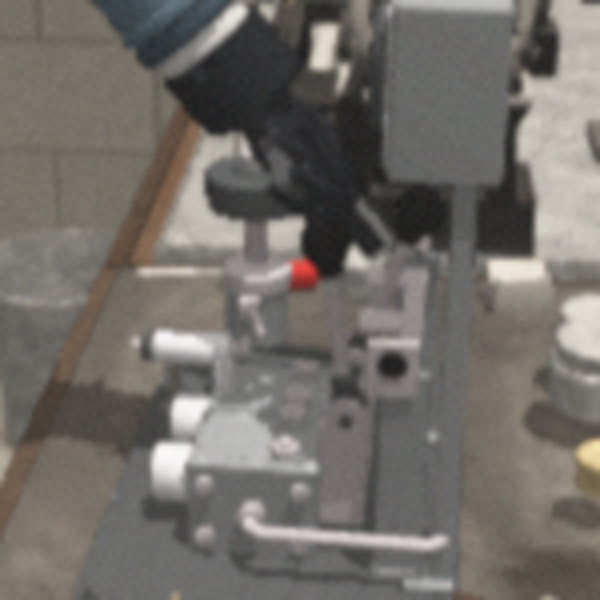

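```bash
python3 -m pendant '[[[-0.04,0,-0.034,0,0,0],[-0.1,0,-0.085,0,0,0],[-0.13,0,-0.11,0,0,0],[0,0,-0.25,0,0,0],[0,0,-0.25,0,0,0],[0,0,-0.25,0,0,0],[0,0,-0.2,0,0,0]]]'
python3 - <<'E'
from h import *
stat()
E
python3 -m pendant '[[[0,0,0,0,0,0],[0,0,0,0,0,0],[0,0,0,0,0,0],[0,0,0,0,0,0],[0,0,0,0,0,0],[0,0,0,0,0,0],[0,0,0,0,0,0],[0,0,0,0,0,0],[0,0,0,0,0,0],[0,0,0,0,0,0],[0,0,0,0,0,0],[0,0,0,0,0,0]]]'
python3 - <<'E'
from bench import imaging
import cv2
for n in("side","top"):
    c=imaging.camera(n)["pixels"]; 
    c=c[120:340,250:400] if n=="side" else c[120:280,210:430]
    cv2.imwrite(f"pics/{n}12.png",cv2.resize(c,None,fx=2.7 if n=="side" else 3.5,fy=2.7 if n=="side" else 3.5,interpolation=2))
E
```

```text
time_s: 13.0
eef_pos: [0.4019, 0.1517, 0.3236]
eef_rot: [0.006, 0.941, -0.017, 0.338]
wrist_force: [-0.1, 0.7, 1.3]
opening: -0.0
t 13.0 stand [-0.1335  0.0314  0.3236] z [ 0.6369  0.0014 -0.771 ] x [0.771  0.0004 0.6369] F [-0.1225  0.7387  1.2629] op -0.00044876163975726566 q [ 0.1924 -0.7264  2.2701 -0.18    0.9281  1.857 ]
time_s: 14.5
eef_pos: [0.4012, 0.1515, 0.3209]
eef_rot: [0.006, 0.941, -0.017, 0.337]
wrist_force: [0.0, -1.3, 0.1]
opening: -0.001
```

View pics/side12.png

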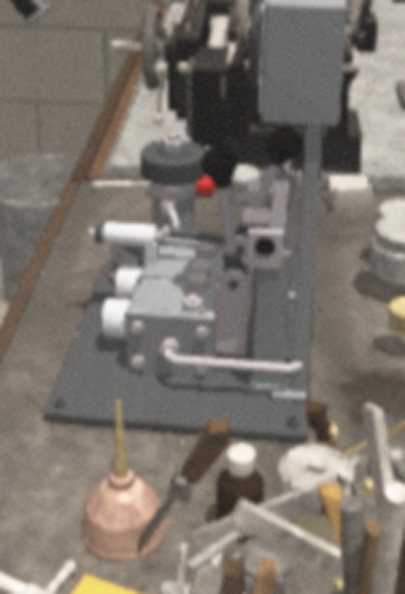

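View pics/top12.png

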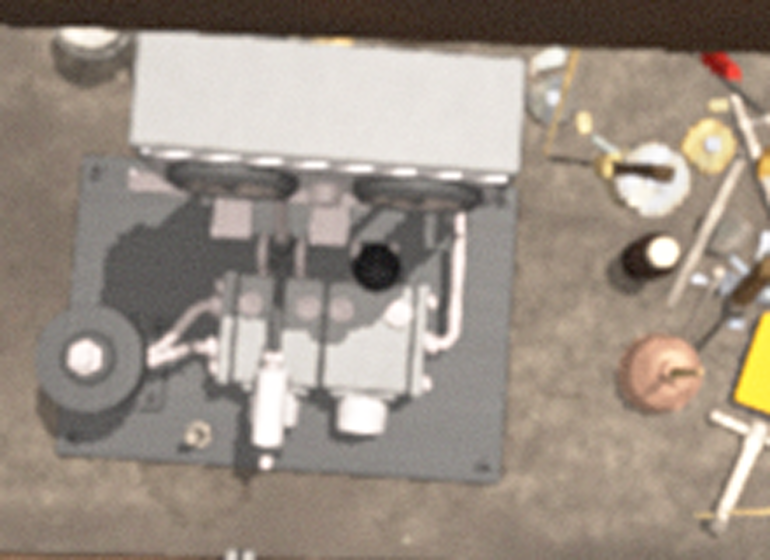

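```bash
for i in 1 2; do python3 -m pendant '[[[0,0,0,0,0,0],[0,0,0,0,0,0],[0,0,0,0,0,0],[0,0,0,0,0,0],[0,0,0,0,0,0],[0,0,0,0,0,0],[0,0,0,0,0,0],[0,0,0,0,0,0],[0,0,0,0,0,0],[0,0,0,0,0,0],[0,0,0,0,0,0],[0,0,0,0,0,0]]]' >/dev/null
python3 - <<E
from bench import imaging
import cv2
c=imaging.camera("side")["pixels"][120:240,280:380]
cv2.imwrite("pics/side13_$i.png",cv2.resize(c,None,fx=4,fy=4,interpolation=2))
E
done; python3 - <<'E'
import cv2,numpy as np
a,b=[cv2.imread(f"pics/side13_{i}.png") for i in(1,2)]
cv2.imwrite("pics/side13.png",np.hstack([a,b])); print(np.abs(a.astype(int)-b).mean())
from h import *
t=W(P,[(-.03,.155,0)])
E
```

```text
1.8256163194444444
```

View pics/side13.png

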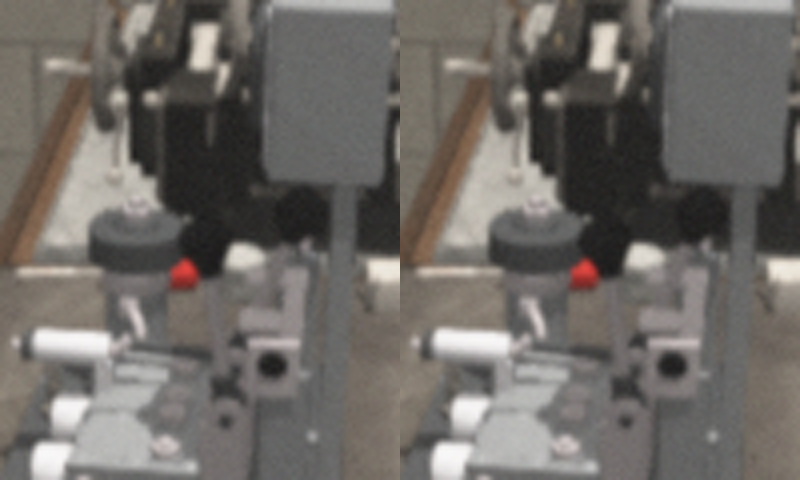

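```bash
python3 - <<'E'
from h import *
stat()
from bench import ctrl
print(ctrl.hand_in())
E
```

```text
t 17.7 stand [-0.1342  0.0312  0.3209] z [ 0.6354  0.001  -0.7722] x [0.7722 0.0006 0.6354] F [-0.5572 -0.0536 -0.0995] op -0.0012110520150516008 q [ 0.1922 -0.726   2.2744 -0.1803  0.9253  1.8574]
the job is handed in; nothing more can be done
None
```

The job is done and handed in at 17.7 s. The lock is over to its stop, the lift lever is in float and the weight is down.

- **Lock:** I pushed the tab to the left until it stopped. A second push from a different spot, peaking at about 42 N at the wrist on the tab, moved it no further.
- **Lever:** I eased the lift lever (the left section, with the barrel) forward with shut fingers, leaning back 40°. The force peaked at about 27 N, under the 50 N limit, then fell to nothing as the lever went into the notch. I backed straight out.

**Last checks:**
- The lift knob stayed forward after I let go.
- The weight has sunk about 55 to 60 mm by the image, and two pictures 1.5 s apart show it at rest.
- The tilt knob is where it started.
- The bolt, can and bottle are still standing.
- I saw no sign of contact with the gauge panel, and the wrist force is near zero with the robot clear.

**One disagreement:** the images show the slide moved only about 28 mm, against the 33 mm given. The firm stop, the gaps sitting centred on the shafts, and the lift lever passing freely all say it is fully over. It probably started a few millimetres along.

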